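# Fetch the allergen pitcher from behind its latched gate

## Task

An order for a customer with a milk allergy has come in. Lift the thumb latch of the white allergen cabinet clear of its catch by feel, without straining bar or catch, swing the purple gate wide open and leave it open; then draw the small steel pitcher out by its handle and set it down gently, upright, in the middle of the scale's plate. Do not tip the pitcher, push the scale away, or disturb the other things on the bar.

Things in the scene. Friction and masses are not known exactly. Their poses are not given: they have to be found in the camera images.
- cabinet: Small white steel cabinet fixed on the worktop, 170 deep, 160 wide, 116 mm high. Origin: on the worktop under its middle; +x to its back, -x out of its gate, -y to the hinge side. Inside 152 mm wide, floor 12 mm above the worktop. The roof (112 to 116 mm up) reaches only 35 mm in front of the origin; from there to the gate (90 mm in front of the origin) it is open above.
- gate (a joint): Angle of the purple gate about its upright hinge, rad: 0 shut, grows as it swings out towards the robot (counter-clockwise seen from above), stop at 1.9. Slightly stiff: it stays where it is left. Flat-bar frame with upright wires, 6 mm thick, 165 mm from hinge to free end, 32 to 108 mm above the worktop.
- gate_hinge (a point): Point on the gate's hinge axis, 82 mm above the worktop (height of the latch bar at rest). Its axes turn with the gate: +y runs from the hinge along the gate to its free end, -x is square out of its front face.
- latch_knob (a point): Centre of the black ball knob (20 mm across) on the latch bar: 130 mm from the hinge along the gate, 44 mm in front of the gate's middle plane, 82 mm above the worktop at rest. It turns freely on its 9 mm stem and can be pinched from above, fingers either side of it along the gate. Its axes turn with the bar.
- latch: Gravity thumb latch: steel bar 8 mm high, 5 thick, 160 long, on the gate's front. Origin: its pivot, 30 mm from the hinge; it runs along its own +y to a tip beyond the gate's free end. About 0.1 kg; it falls back by itself on to a rest on the gate, and can swing up 0.45 rad. Knob 100 mm, middle of the catch 146 mm from the pivot, so the tip rises 1.46 times as much as the knob.
- catch: Fixed slotted steel plate on the 142 mm high post at the gate's free end, carrying the dark keeper that hooks round the bar's tip. Origin: the plate's middle, 90 mm above the worktop. A nose in front of the bar holds the gate shut (3 to 4 mm of play); above the nose is a window, and over that a hood with a rubber buffer. More than 8 N between bar and catch (nose or buffer) damages it.
- bar_tip (a point): Fixed point in the bar's tip at rest, 82 mm up. The keeper's height is set by screws, differs from start to start and is not measured: the tip must rise 6 to 32 mm (knob 4 to 22) to clear the nose; 3 mm more (knob 2 mm) and it meets the buffer, which gives 1 mm per 6 N. Feel for it: raise the knob until 3 to 6 N more are needed, ease off a little, then swing the gate.
- pitcher_handle (a point): Grip point on the steel pitcher's strap handle, 70 mm above the pitcher's base. The strap is 4 mm thick along the pitcher's y and stands upright here, 30 to 83 mm above the base. Axes are the pitcher's: +x points from the body out through the handle, z up.
- pitcher_mid (a point): Centre of the body of the small steel milk pitcher, 43 mm above its base and 55 mm from the handle's grip point along the pitcher's -x. Body 68 mm across, 86 mm high, 99 mm long with the handle, 0.13 to 0.22 kg. It stands in the cabinet, handle to the gate, with 14 mm of room under the roof.
- scale: Flat black brewing scale lying loose in front of the cabinet, under the gate's sweep, 132 by 106 by 20 mm, 0.34 kg, display at its -x end. Origin: centre of its underside.
- scale_pan (a point): Centre of the scale's weighing plate (94 mm along the scale's x, 100 mm along y), on its top face, 20 mm above the worktop.
- sugar_pot: Bystander: chrome sugar pot with a knob, 66 mm across, 67 mm high, loose. Origin under its centre.

How it is judged:
By the outcome, as a careful person would: the job done as asked, in the order asked, and still so for the second after the job is handed in, with the robot touching nothing.
It also fails if it takes over 72 s, if anything falls off the work surface, if the arm or the gripper's body presses on something with over 40 N, if the wrist force passes 120 N, or if a joint passes its speed limit or range.

## Robot

A 6-joint arm with a two-finger parallel gripper is mounted at the origin on a cart in front of the work surface, level with it; the furniture and walls round the work are solid. World frame = base frame: x ahead of the robot, y to its left, z up, the work surface at z = 0. Lengths are in m, angles in rad, forces in N, time in s.
With the tool pointing down it reaches from about 0.35 to 0.975 m from the base axis. Payload 4.9 kg.
Tool frame: the origin (TCP) lies on the mounting face of the last link; the fingertips stand 173 mm ahead of it and the grasp point (between the pads) lies ctrl.pinch_z ahead of it (ctrl.pinch_z is the distance from the TCP to the grasp point, in m); z points along the fingers, y is the line along which they close (so a half turn about z gives the same grasp; the last joint's range is limited). The gripper opens to 85 mm and grips with 20 to 120 N. Pads are 22 mm wide; open, the fingers measure 114 mm over their backs; the gripper's body (76 mm by 85 mm) begins 54 mm behind the grasp point. The pads swing forward as they close: fully open they stand 13 mm farther back than shut.
Start: joints at [1.203, 0.053, 1.613, -0, 1.476, -0.119], TCP at [0.154, 0.606, 0.405] pointing down, gripper open.
Joint ranges: [-3.01, 3.01], [-1.01, 2.22], [0.06, 2.58], [-1.02, 4.17], [0.09, 2.62], [-3.14, 3.14]. Speed limits (rad/s): [2.57, 2.57, 3.14, 3.14, 3.14, 3.14].

## Interface

Orientations are given as a rotation vector (axis times angle).
In Python, from station import telemetry, eyes, ctrl gives the robot as it stands.
- The arm moves only by the tool apply_moves, never from a script. Its argument "plan" is a list of rows, each a list of 5 numbers: the finger opening in m, from 0 to 0.0854, then the shift along the tool's x, y, z in m, then the turn about the tool's z in rad. In form: [[jaw, x, y, z, roll], ...]. A call has 1 to 12 rows; each row is the pose to reach, as a shift and turn from the pose commanded when the call began, along the tool's axes at that moment; what a row does not reach only later rows make up. A row lasts 1/12 s, in which the tool goes at most 41.7 mm and 7.16 degrees, less where a joint would pass 70% of its speed; a pose out of reach is approached as far as the arm can. A call with a gripper value outside its range is refused whole. The fingers move at their own pace and stop on an object; "newtons" is the grip in N (left out, the last holds). Time passes only in rows, so rows that repeat a pose let the fingers close. It gives the time, the measured TCP pose, the force, the opening and the grip force at its end, in the units of the state.
- telemetry.get_obs(): the state, without advancing time (a new reading comes with each control period).
- eyes.get_image(name): name is "scene" or "side" or "wrist"; returns a dict with "img" (480x640x3 uint8, blue, green, red), "range_z" (480x640 float32, m along the optical axis (not along the pixel's ray), 0 where there is no reading), "K" (3x3 intrinsics, pixels), "pose" (4x4, takes a point from camera to world coordinates); the wrist camera has in their place "hand_eye" (4x4, takes a point from camera to tool coordinates, whose origin is the TCP and whose axes are the flange's). Camera axes: x right, y down, z forward; pixel columns grow to the right and rows downward; lengths in m; the calibration is good to about 2 mm. A picture is of the moment at which its call begins: read the wrist's pose just before it.
- ctrl.finish_job(): hands the job in; it is judged then, once.
Trained networks look in a picture, given as the dict that the camera call returned (one of the last four; its "shot" number tells which), for a name from the list of things; names that differ only in an ending like _2 or _b are one class to them, and where a whole thing is asked for, a point or a joint stands for the part that bears it (a point fixed in the world has none). Each returns a list of dicts, best first, with "confidence" (0 to 1); they miss things now and then, are a little off and sometimes report something else, mostly with a low value. They report only what shows in the picture. A call takes as long as a camera call.
- eyes.search_frame(thing, picture): "box" ([left, top, right, bottom] in pixels, round what is visible of it).
- eyes.outline_of(thing, picture): "region" (480x640 bool, what is visible of it) and "box" ([left, top, right, bottom] in pixels, round what is visible of it).
- eyes.tip_of(thing, picture): "point" ([column, row] in pixels: a listed point, or the origin of a listed thing).
The state is a dict: "t": time; "q": joint angles; "dq": joint speeds; "effort": joint torques, N m; "tool_pos": TCP position; "tool_rot": TCP orientation; "contact_force": force on the tool from outside, world axes, zero at the start; "wrist_torque": the same for the moment, N m; "opening": finger opening in m; "grip_force": force on a finger pad.
Only numpy, scipy, OpenCV 4.12 (cv2) and the standard library are available. Lean on these libraries where they do the work, as an engineer would, in place of code of your own. Each camera call takes 0.05 s, during which the arm holds its last target. There are 200 camera calls.

## Working session

There is one attempt and no reset: what is moved stays moved. The work goes in short steps, Python scripts to look and compute and a tool call to move; the robot and the scene stay as the last step left them, time stands still between calls to the robot, and variables do not carry over. Pictures are saved under pics/ and viewed, at most 10 in all, crops included, and the job is handed in when it is done.

Besides the shell and the picture viewer there is one more tool, called as a command line: name --pt "numbers of a row" for each row, then --argument value for the rest. apply_moves: Moves the arm, as the interface text tells. Its arguments: {"type":"object","properties":{"plan":{"type":"array","items":{"type":"array","items":{"type":"number"}}},"newtons":{"type":"number"}},"required":["plan"]}

```bash
mkdir -p pics; ls; cat > h.py <<'E'
import numpy as np, cv2
from scipy.spatial.transform import Rotation as R
from station import telemetry, eyes, ctrl
def tool():
    o=telemetry.get_obs(); T=np.eye(4); T[:3,:3]=R.from_rotvec(o['tool_rot']).as_matrix(); T[:3,3]=o['tool_pos']; return T,o
def look(name):
    T,o=tool(); d=eyes.get_image(name)
    d['W']=d['pose'] if 'pose' in d else T@d['hand_eye']
    return d
def ray(d,p):
    K=d['K']; v=np.array([(p[0]-K[0,2])/K[0,0],(p[1]-K[1,2])/K[1,1],1.]); return d['W'][:3,3], d['W'][:3,:3]@v
def atz(d,p,z):
    o,v=ray(d,p); return o+v*(z-o[2])/v[2]
def cloud(d,m=None):
    K=d['K']; r=d['range_z']; vv,uu=np.nonzero((r>0)&(m if m is not None else True)); z=r[vv,uu]
    P=np.c_[(uu-K[0,2])/K[0,0]*z,(vv-K[1,2])/K[1,1]*z,z]; return P@d['W'][:3,:3].T+d['W'][:3,3]
def proj(d,X):
    c=np.linalg.inv(d['W'])@np.r_[X,1]; p=d['K']@c[:3]; return p[:2]/p[2]
E
python3 - <<'E'
from h import *
np.set_printoptions(precision=4,suppress=True)
T,o=tool(); print(o, ctrl.pinch_z)
ims=[]
for n in ['scene','side','wrist']:
    d=look(n); ims.append(d['img']); print(n,d['W'][:3,3],d['W'][:3,2])
    cv2.imwrite(f'pics/{n}0.png',d['img'])
    for t,z in [('cabinet',0),('gate_hinge',.082),('latch_knob',.082),('latch',.082),('catch',.09),('bar_tip',.082),('pitcher_handle',.082),('pitcher_mid',.055),('scale',0),('scale_pan',.02),('sugar_pot',0)]:
        r=eyes.tip_of(t,d)
        for q in r[:1]:
            p=q['point']; u,v=int(round(p[0])),int(round(p[1])); rz=d['range_z'][min(max(v,0),479),min(max(u,0),639)]
            oo,vv=ray(d,p)
            print(n,t,round(q['confidence'],2),np.array(p),'atz',atz(d,p,z),'depth',oo+vv*rz)
cv2.imwrite('pics/both.png',cv2.resize(np.hstack(ims[:2]),(800,300)))
E
```

```text
pics
{'t': 0.0, 'q': array([ 1.203 ,  0.0534,  1.6143, -0.    ,  1.476 , -0.119 ]), 'dq': array([ 0.0012, -0.0013,  0.0015,  0.0004,  0.0007,  0.0004]), 'effort': array([  0.0016, -39.3669, -37.0184,  -0.    ,   0.0069,  -0.    ]), 'tool_pos': array([0.1538, 0.6055, 0.4034]), 'tool_rot': array([-0.3898, -3.1168,  0.0032]), 'contact_force': array([ 0.2647, -0.6445,  0.4993]), 'wrist_torque': array([0.0136, 0.0448, 0.0077]), 'grip_force': 0.0, 'opening': 0.0855272899380928} 0.1547
scene [-0.0094  0.03    0.588 ] [ 0.7035 -0.4097 -0.5806]
scene cabinet 0.63 [336.1 257.5] atz [ 0.6361 -0.3897  0.    ] depth [ 0.6072 -0.3709  0.0263]
scene gate_hinge 0.6 [394.9 248.8] atz [ 0.5198 -0.4189  0.082 ] depth [ 0.5142 -0.4141  0.0874]
scene latch_knob 0.83 [310.6 270.2] atz [ 0.5391 -0.2838  0.082 ] depth [ 0.5318 -0.2796  0.0888]
scene latch 0.68 [378.1 256.7] atz [ 0.5165 -0.3857  0.082 ] depth [ 0.5181 -0.3869  0.0805]
scene catch 0.8 [280.9 247. ] atz [ 0.6004 -0.2682  0.09  ] depth [ 0.5965 -0.2663  0.0932]
scene bar_tip 0.81 [279.8 256.1] atz [ 0.5909 -0.2611  0.082 ] depth [ 0.5795 -0.25
[... 763 characters left out ...]
79 [303.9 242.6] atz [ 0.5354 -0.2833  0.082 ] depth [ 0.5353 -0.2918  0.0866]
side latch 0.81 [293.7 282.2] atz [ 0.5201 -0.3915  0.082 ] depth [ 0.5206 -0.4349  0.1095]
side catch 0.68 [346.5 231.1] atz [ 0.5995 -0.265   0.09  ] depth [ 0.5977 -0.2859  0.101 ]
side bar_tip 0.58 [337.6 233.3] atz [ 0.5868 -0.2563  0.082 ] depth [ 0.584  -0.2965  0.1033]
side pitcher_handle 0.63 [338.2 271.9] atz [ 0.5804 -0.3681  0.082 ] depth [ 0.5762 -0.4253  0.117 ]
side scale 0.85 [235.2 302.2] atz [ 0.4315 -0.3135  0.    ] depth [ 0.4354 -0.3446  0.021 ]
side scale_pan 0.81 [242.3 295. ] atz [ 0.4441 -0.325   0.02  ] depth [ 0.4441 -0.3247  0.0198]
wrist [0.0861 0.6247 0.3743] [ 0.2713 -0.0687 -0.96  ]
```

View pics/both.png

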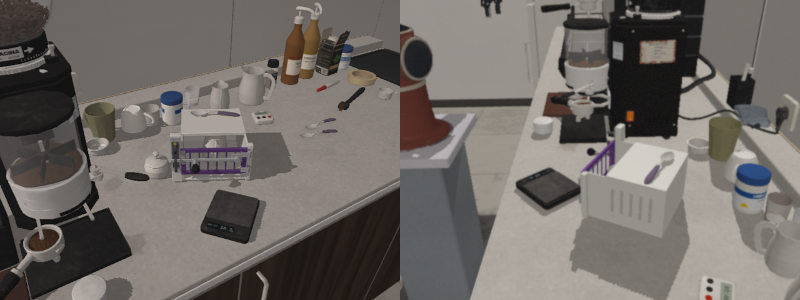

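apply_moves --pt "0.0854 -0.033 -0.031 0 0.12" --pt "0.0854 -0.067 -0.062 0 0.24" --pt "0.0854 -0.1 -0.093 0 0.36" --pt "0.0854 -0.133 -0.123 0 0.48" --pt "0.0854 -0.167 -0.154 0 0.6" --pt "0.0854 -0.2 -0.185 0 0.72" --pt "0.0854 -0.233 -0.216 0 0.84" --pt "0.0854 -0.267 -0.246 0 0.96" --pt "0.0854 -0.3 -0.277 0 1.08" --pt "0.0854 -0.333 -0.308 0 1.2" --pt "0.0854 -0.367 -0.339 0 1.32" --pt "0.0854 -0.399 -0.369 0 1.44"

```text
t: 2.8
tool_pos: [0.4267, 0.1844, 0.4051]
tool_rot: [2.354, 2.079, 0.002]
contact_force: [0.9, -0.0, -0.7]
opening: 0.0855
grip_force: 0.0
```

```bash
python3 - <<'E'
from h import *
np.set_printoptions(precision=4,suppress=True)
d=look('scene'); P=cloud(d); 
m=(P[:,2]>.17)&(P[:,0]>.25)&(P[:,0]<.75)&(P[:,1]>-.5)&(P[:,1]<.5); Q=P[m]
for a in np.arange(.25,.75,.05):
    for b in np.arange(-.5,.5,.05):
        s=Q[(abs(Q[:,0]-a-.025)<.025)&(abs(Q[:,1]-b-.025)<.025)]
        if len(s)>15: print('%.2f %.2f n%d z%.2f-%.2f'%(a,b,len(s),s[:,2].min(),s[:,2].max()),end='; ')
T,o=tool();print(); print(o['q'],o['tool_pos'],T[:3,:3])
E
```

```text
0.45 -0.15 n134 z0.17-0.17; 0.45 -0.05 n5803 z0.17-0.33; 0.45 -0.00 n8435 z0.17-0.33; 0.45 0.05 n1698 z0.17-0.32; 0.50 -0.10 n497 z0.17-0.32; 0.50 -0.05 n1903 z0.17-0.33; 0.50 -0.00 n1440 z0.32-0.33; 0.50 0.05 n1100 z0.17-0.33; 0.55 -0.05 n1069 z0.31-0.34; 0.55 -0.00 n1280 z0.32-0.34; 0.60 -0.10 n2133 z0.17-0.45; 0.60 -0.05 n5366 z0.31-0.46; 0.60 -0.00 n3396 z0.32-0.46; 0.60 0.05 n148 z0.17-0.21; 0.65 -0.10 n1318 z0.34-0.45; 0.65 -0.05 n1547 z0.34-0.41; 0.65 -0.00 n47 z0.34-0.35; 0.70 -0.10 n123 z0.34-0.39; 
[ 0.2372 -0.3451  1.9691 -0.0056  1.5151  0.3728] [0.4298 0.1796 0.4052] [[ 0.1349  0.9908  0.0038]
 [ 0.9908 -0.1349 -0.0049]
 [-0.0043  0.0044 -1.    ]]
```

apply_moves --pt "0.0854 -0.008 -0.01 -0.04 0" --pt "0.0854 -0.016 -0.02 -0.08 0" --pt "0.0854 -0.024 -0.03 -0.12 0" --pt "0.0854 -0.035 -0.036 -0.155 0" --pt "0.0854 -0.035 -0.036 -0.155 0.1" --pt "0.0854 -0.075 -0.03 -0.155 0.2" --pt "0.0854 -0.115 -0.025 -0.155 0.3" --pt "0.0854 -0.155 -0.018 -0.155 0.4" --pt "0.0854 -0.195 -0.01 -0.155 0.5" --pt "0.0854 -0.235 -0.004 -0.155 0.6" --pt "0.0854 -0.275 0.003 -0.155 0.7" --pt "0.0854 -0.315 0.009 -0.155 0.8"

```text
t: 3.85
tool_pos: [0.3974, -0.1292, 0.56]
tool_rot: [2.977, 1.0, 0.002]
contact_force: [0.9, -0.2, 0.1]
opening: 0.0857
grip_force: 0.0
```

apply_moves --pt "0.0854 -0.01 0.04 0 0.12" --pt "0.0854 -0.02 0.08 0.0 0.24" --pt "0.0854 -0.03 0.11 0.02 0.36" --pt "0.0854 -0.037 0.145 0.04 0.48" --pt "0.0854 -0.037 0.17 0.06 0.6" --pt "0.0854 -0.037 0.186 0.085 0.72" --pt "0.0854 -0.037 0.186 0.11 0.84" --pt "0.0854 -0.037 0.186 0.14 0.96" --pt "0.0854 -0.037 0.186 0.14 1.08" --pt "0.0854 -0.037 0.186 0.14 1.12"

```text
t: 4.68
tool_pos: [0.4813, -0.2972, 0.4161]
tool_rot: [-3.052, 0.733, 0.009]
contact_force: [-0.8, -0.4, 0.9]
opening: 0.085
grip_force: 0.0
```

```bash
python3 - <<'E'
from h import *
np.set_printoptions(precision=4,suppress=True)
T,o=tool(); print(o['q'],T[:3])
d=look('wrist'); cv2.imwrite('pics/w1.png',d['img']); print(d['W'][:3,3],d['W'][:3,2])
for t,z in [('cabinet',0),('gate_hinge',.082),('latch_knob',.082),('latch',.082),('catch',.09),('bar_tip',.082),('pitcher_handle',.082),('pitcher_mid',.055),('scale',0),('scale_pan',.02)]:
    for q in eyes.tip_of(t,d)[:1]:
        p=q['point']; print(t,round(q['confidence'],2),np.array(p),'atz',atz(d,p,z))
for q in eyes.outline_of('scale',d)[:1]:
    P=cloud(d,q['region']); P=P[abs(P[:,2]-.02)<.006]; r=cv2.minAreaRect(P[:,:2].astype(np.float32)*1000); print('scale rect',r,P[:,2].mean())
# post top etc
P=cloud(d); 
s=P[(P[:,2]>.12)&(P[:,2]<.16)]; print('post',len(s)); 
if len(s): print(np.percentile(s,[2,50,98],axis=0), cv2.minAreaRect(s[:,:2].astype(np.float32)*1000))
E
```

```text
[-0.6848 -0.0933  1.7377  0.      1.5032  1.3574] [[ 0.8909 -0.4541 -0.0047  0.4813]
 [-0.4541 -0.8909  0.0039 -0.2972]
 [-0.0059 -0.0013 -1.      0.4161]]
[ 0.5458 -0.328   0.3853] [-0.2544  0.1309 -0.9582]
gate_hinge 0.79 [448.1  91.5] atz [ 0.5174 -0.4191  0.082 ]
latch_knob 0.85 [265.9 154.5] atz [ 0.5375 -0.2826  0.082 ]
latch 0.62 [408.1 108.2] atz [ 0.5199 -0.3894  0.082 ]
catch 0.8 [197.8  80.3] atz [ 0.6028 -0.2665  0.09  ]
bar_tip 0.83 [201.6 104.8] atz [ 0.5891 -0.2586  0.082 ]
pitcher_handle 0.65 [342.7  38.9] atz [ 0.5819 -0.3673  0.082 ]
scale 0.89 [358.7 221.8] atz [ 0.4365 -0.3203  0.    ]
scale_pan 0.73 [364.2 213. ] atz [ 0.4475 -0.3289  0.02  ]
scale rect ((437.34600830078125, -317.8075866699219), (105.23806762695312, 131.33135986328125), 40.31773376464844) 0.01832717554559411
post 2320
[[ 0.582  -0.2855  0.1203]
 [ 0.6029 -0.2705  0.1409]
 [ 0.6162 -0.2559  0.1435]] ((595.9677124023438, -266.2355041503906), (26.130590438842773, 40.707069396972656), 61.81246566772461)
```

View pics/w1.png

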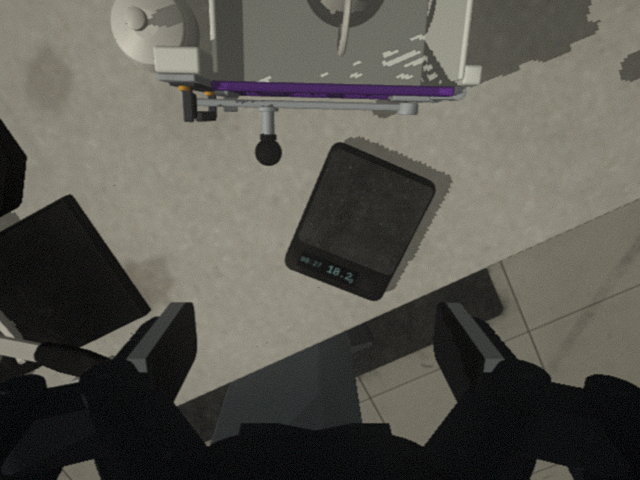

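apply_moves --pt "0.045 0.02 -0.019 0.02 0" --pt "0.045 0.041 -0.038 0.05 0" --pt "0.045 0.041 -0.038 0.09 0" --pt "0.045 0.041 -0.038 0.126 0" --pt "0.045 0.041 -0.038 0.126 0" --pt "0.045 0.041 -0.038 0.126 0"

```text
t: 5.78
tool_pos: [0.5346, -0.2817, 0.2914]
tool_rot: [-3.054, 0.726, 0.008]
contact_force: [0.2, -0.0, 1.1]
opening: 0.045
grip_force: 0.0
```

```bash
python3 - <<'E'
from h import *
np.set_printoptions(precision=4,suppress=True)
T,o=tool(); print(o['q'],T[:3],o['contact_force'],o['opening'])
d=look('wrist'); cv2.imwrite('pics/w2.png',d['img'])
for q in eyes.tip_of('latch_knob',d)[:1]:
    p=q['point']; X=atz(d,p,.082); print(q['confidence'],np.array(p),X,'in tool',T[:3,:3].T@(X-T[:3,3]))
s=look('side')
for q in eyes.tip_of('latch_knob',s)[:1]: print(q['confidence'],atz(s,q['point'],.082))
E
```

```text
[-0.6081  0.1002  1.7582  0.      1.2888  1.4298] [[ 0.8929 -0.4502 -0.0047  0.5346]
 [-0.4502 -0.8929  0.0033 -0.2817]
 [-0.0056 -0.0008 -1.      0.2914]] [ 0.1897 -0.043   1.1371] 0.04500210820309501
0.57 [320.6 267.6] [ 0.5364 -0.2834  0.082 ] in tool [0.0035 0.0009 0.2093]
0.74 [ 0.5374 -0.288   0.082 ]
```

View pics/w2.png

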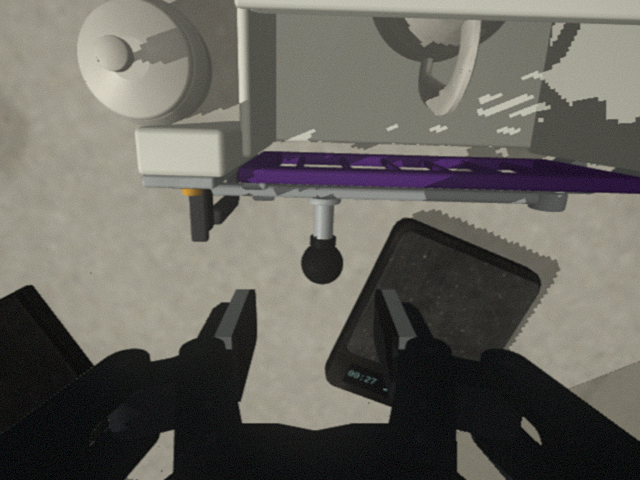

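apply_moves --newtons 20 --pt "0.045 0 0.001 0.02 0" --pt "0.045 0 0.001 0.035 0" --pt "0.045 0 0.001 0.046 0" --pt "0.045 0 0.001 0.046 0" --pt "0.035 0 0.001 0.046 0" --pt "0.028 0 0.001 0.046 0" --pt "0.024 0 0.001 0.046 0" --pt "0.024 0 0.001 0.046 0"

```text
t: 6.65
tool_pos: [0.5353, -0.2834, 0.2491]
tool_rot: [3.055, -0.727, 0.003]
contact_force: [-0.9, -0.6, 0.7]
opening: 0.0243
grip_force: 0.0
```

```bash
python3 - <<'E'
from h import *
np.set_printoptions(precision=4,suppress=True)
T,o=tool(); print(o['tool_pos'],o['contact_force'],o['opening'],o['grip_force'])
d=look('wrist'); cv2.imwrite('pics/w3.png',d['img'][200:])
E
```

```text
[ 0.5353 -0.2834  0.2491] [-0.9474 -0.5603  0.7117] 0.024266890472687725 0.0
```

View pics/w3.png

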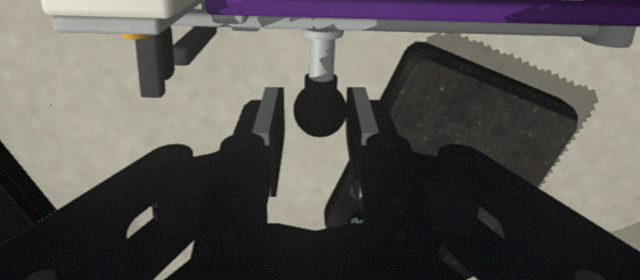

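apply_moves --pt "0.024 0 0.001 0.002 0" --pt "0.024 0 0.0017 0.003 0" --pt "0.024 0 0.0017 0.003 0"

```text
t: 6.95
tool_pos: [0.5339, -0.2847, 0.2443]
tool_rot: [-3.056, 0.727, 0.001]
contact_force: [-0.7, -0.4, -0.9]
opening: 0.0238
grip_force: 0.0
```

apply_moves --newtons 20 --pt "0.022 0 0 0 0" --pt "0.02 0 0 0 0" --pt "0.017 0 0 0 0" --pt "0.014 0 0 0 0" --pt "0.014 0 0 0 0"

```text
t: 7.37
tool_pos: [0.534, -0.2847, 0.2447]
tool_rot: [3.056, -0.727, -0.001]
contact_force: [-0.8, -0.8, 1.3]
opening: 0.018
grip_force: 19.5
```

```bash
python3 - <<'E'
from h import *
np.set_printoptions(precision=4,suppress=True)
for i in range(4):
    T,o=tool(); print(o['t'],o['tool_pos'],o['contact_force'],o['wrist_torque'],o['opening'],o['grip_force'])
    d=look('wrist')
cv2.imwrite('pics/w4.png',d['img'][150:])
E
```

```text
7.3667 [ 0.534  -0.2847  0.2447] [-0.7716 -0.7521  1.28  ] [-0.1002  0.1898 -0.0109] 0.018028024711534484 19.518173933029175
7.4167 [ 0.534  -0.2848  0.2447] [-1.4231 -1.4445  0.0358] [-0.1318  0.1907 -0.044 ] 0.018180219865295246 19.51896071434021
7.4667 [ 0.534  -0.2847  0.2447] [-1.251  -0.6713  0.481 ] [-0.1271  0.1997  0.0182] 0.01842498685896341 19.520338475704193
7.5167 [ 0.534  -0.2847  0.2447] [-1.1933 -0.8321 -0.1964] [-0.1404  0.2427 -0.0097] 0.01800682433021634 19.523296058177948
```

View pics/w4.png

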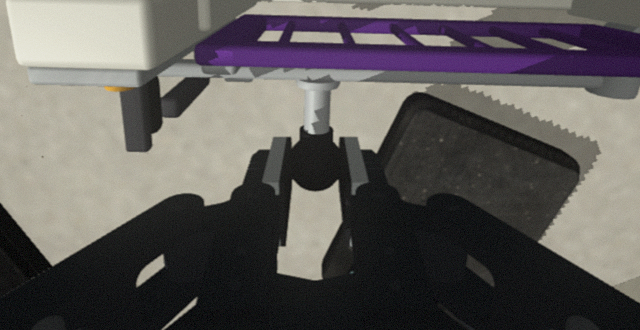

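```bash
python3 - <<'E'
from h import *
np.set_printoptions(precision=1,suppress=True,linewidth=200)
H=np.array([.5181,-.4202]); e=np.array([.454,.891]); f=np.array([-.891,.454])
ims=[]
for n in ['wrist','scene','side']:
    d=look(n); P=cloud(d); L=np.c_[(P[:,:2]-H)@e,(P[:,:2]-H)@f,P[:,2]]*1000
    m=(L[:,0]>155)&(L[:,0]<200)&(L[:,1]>-5)&(L[:,1]<45)&(L[:,2]>60)
    Q=L[m]; print(n,len(Q))
    # max-z map (rows: out f, cols: along)
    for b in range(-5,45,5):
        row=[]
        for a in range(155,200,5):
            s=Q[(Q[:,0]>=a)&(Q[:,0]<a+5)&(Q[:,1]>=b)&(Q[:,1]<b+5)][:,2]
            row.append('%3.0f-%3.0f'%(np.percentile(s,5),np.percentile(s,95)) if len(s)>2 else '   .   ')
        print(b,' '.join(row))
    X=np.r_[H+.17*e+.015*f,.095]; u,v=proj(d,X).astype(int); w=28 if n!='wrist' else 60
    ims.append(cv2.resize(d['img'][max(v-w,0):v+w,max(u-w,0):u+w],(390,390),interpolation=cv2.INTER_CUBIC))
cv2.imwrite('pics/catch.png',np.hstack(ims[1:]))
E
```

```text
wrist 21470
-5  68-109  76-139 138-140 138-140 138-140 138-140 138-139    .       .   
0 105-109 105-109    .    111-129 121-128    .       .       .       .   
5  85- 87  86- 87  85- 87  84-121  85-122  85- 87    .       .       .   
10  77- 86  77- 86  84- 86  77-121  76-122    .       .       .       .   
15    .       .       .     68-121  96-122    .       .       .       .   
20    .       .       .     66-121  96-121    .       .       .       .   
25    .       .       .       .       .       .       .       .       .   
30 120-127 119-132 121-142 127-158 135-160 143-160 149-156    .       .   
35 116-157 119-135 123-143 127-154 135-158 142-159 148-156    .       .   
40 114-128 126-129 128-145 144-152 151-154    .       .       .       .   
scene 458
-5  61-117  61-127  62-132    .     62- 91  61- 96    .       .       .   
0  61-108  61-108  62-131    .     62- 90  65- 86    .       .       .   
5  76-108    .       .       .     82- 86  78- 86    .       .       .   
10  75- 81    .     80- 83    .     79- 91  81- 87    .       .       .   
15  77- 79    .       .     64- 
[... 472 characters left out ...]
  .       .       .       .   
0 108-359 336-369 216-372 113-374 331-374    .       .       .       .   
5 333-372 328-376 114-378 112-381 114-379    .       .       .       .   
10 327-378 324-382 114-384 110-385 206-386    .       .       .       .   
15 322-383 317-384  90-387  62-387  96-388    .       .       .       .   
20 316-386 314-389 195-390  86-390 193-392    .       .       .       .   
25 280-389 329-388 314-393 390-393 391-393    .       .       .       .   
30 124-390 122-337 312-393 393-394 214-395 166-371    .       .       .   
35 119-390 119-390 127-394 128-395 136-396 143-395 155-170 157-169    .   
40 391-391    .    145-397 147-398 161-398 164-398    .       .       .
```

View pics/catch.png

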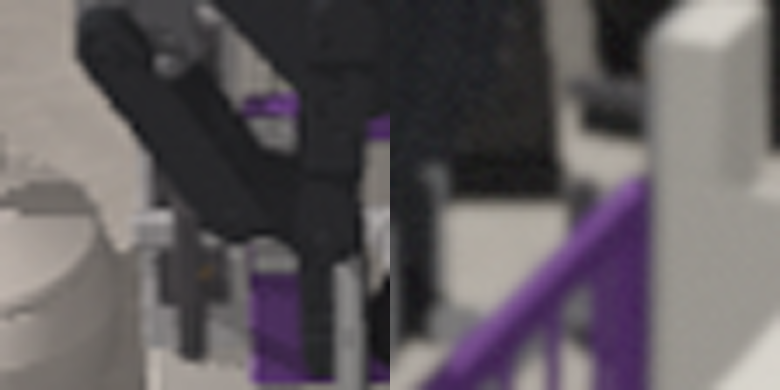

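apply_moves --pt "0.014 0 0 -0.001 0" --pt "0.014 0 0 -0.002 0" --pt "0.014 0 0 -0.003 0" --pt "0.014 0 0 -0.003 0" --pt "0.014 0 0 -0.003 0"

```text
t: 8.13
tool_pos: [0.534, -0.2847, 0.2477]
tool_rot: [3.056, -0.727, -0.0]
contact_force: [-1.8, -1.3, -0.4]
opening: 0.0182
grip_force: 19.6
```

```bash
cat > f.py <<'E'
from h import *
np.set_printoptions(precision=4,suppress=True)
F=[]
for i in range(4):
    T,o=tool(); F.append(np.r_[o['contact_force'],o['wrist_torque']]); eyes.get_image('side')
print(o['t'],o['tool_pos'],'F',np.mean(F,0),o['opening'],o['grip_force'])
E
python3 f.py
```

```text
8.2833 [ 0.534  -0.2847  0.2476] F [-1.6308 -1.9284 -0.5424 -0.3405  0.301  -0.038 ] 0.01835468861954322 19.56156760454178
```

apply_moves --pt "0.014 0 0 -0.001 0" --pt "0.014 0 0.0001 -0.002 0" --pt "0.014 0 0.0002 -0.003 0" --pt "0.014 0 0.0003 -0.004 0" --pt "0.014 0 0.0003 -0.005 0" --pt "0.014 0 0.0004 -0.006 0" --pt "0.014 0 0.0005 -0.007 0" --pt "0.014 0 0.0005 -0.007 0"

```text
t: 9.0
tool_pos: [0.5339, -0.2851, 0.2549]
tool_rot: [3.056, -0.727, -0.0]
contact_force: [-2.8, -2.1, -1.4]
opening: 0.0181
grip_force: 19.6
```

```bash
python3 f.py; python3 - <<'E'
from h import *
H=np.array([.5181,-.4202]); e=np.array([.454,.891]); f=np.array([-.891,.454])
d=look('wrist'); P=cloud(d); L=np.c_[(P[:,:2]-H)@e,(P[:,:2]-H)@f,P[:,2]]*1000
m=(L[:,0]>160)&(L[:,0]<190)&(L[:,1]>3)&(L[:,1]<27)&(L[:,2]>62)
Q=L[m]
for b in range(3,27,3): print(b,[ ('%d:'%a)+str(np.histogram(s,bins=[60,76,80,84,88,92,94,96,98,100,104,110,116,119,122,126])[0]) for a in range(165,185,5) for s in [Q[(abs(Q[:,0]-a-2.5)<2.5)&(abs(Q[:,1]-b-1.5)<1.5)][:,2]] if len(s)>5])
cv2.imwrite('pics/w5.png',cv2.resize(d['img'][200:340,60:300],None,fx=2.5,fy=2.5))
E
```

```text
9.15 [ 0.5338 -0.2851  0.2547] F [-2.3669 -2.7614 -1.2337 -0.3895  0.3913 -0.0278] 0.018477711536945773 19.561484456062317
3 ['165:[ 0  0  0  0  0  1 21 22 22  7  0  0  0  0  0]', '170:[  0   0   0   0   0   1  18  22  29  13   3  84  15 127   2]', '175:[ 0  0  0  0  0  0  2  4  4  1  0  0  0 53  2]']
6 ['165:[ 0  0  0  0  0  3  1  1 81 81  0  0  0  0  0]', '170:[  0   0   0   0   0   0   1   0  30 120   4 105  13 160   4]', '175:[ 0  0  0  0  0  0  0  0  4  9  0  0  0 91  3]']
9 ['165:[ 0  0  0  0  0  0  0  0 49 23  0  0  0  0  0]', '170:[  0   0   0   0   0   0   0   0  22  49   4 103  21 139   4]', '175:[ 0  0  0  0  0  0  0  0  2  2  0  0  0 96  3]']
12 ['170:[  0   0   0   9  34  16  21  18   0   0   1  95  20 136   7]', '175:[ 0  0  0  5 21  8 20 10  0  0  0  0  0 99  4]']
15 ['170:[  3   8  18  34  34  12  35  69   2   0   2  95  17 130   2]', '175:[ 0  0  0  0  0  0  2 46  2  0  0  0  0 89  4]']
18 ['170:[ 27  20  19  24  19  12  22  54   0   0   0   6  11 116   1]', '175:[ 0  0  0  0  0  0  3 36  2  0  0  0  0 82  1]']
21 []
24 []
```

View pics/w5.png

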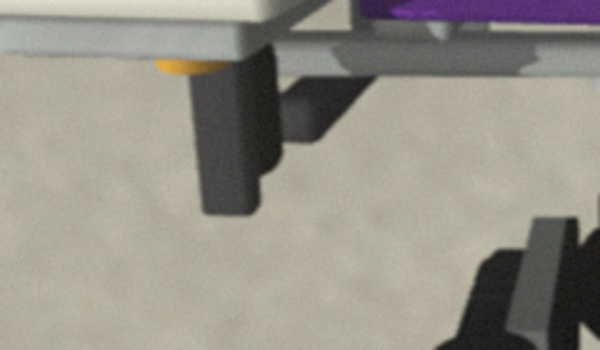

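apply_moves --pt "0.014 0 0.0003 -0.001 0" --pt "0.014 0 0.0006 -0.002 0" --pt "0.014 0 0.0009 -0.003 0" --pt "0.014 0 0.0009 -0.003 0" --pt "0.014 0 0.0009 -0.003 0"

```text
t: 9.67
tool_pos: [0.5336, -0.2856, 0.2578]
tool_rot: [-3.056, 0.727, -0.0]
contact_force: [-2.3, -0.5, -0.4]
opening: 0.0182
grip_force: 19.6
```

```bash
python3 f.py
```

```text
9.8167 [ 0.5336 -0.2857  0.2577] F [-1.47    0.1091 -0.5327  0.0443  0.2294 -0.048 ] 0.018239247583874893 19.582742750644684
```

Still free (h = 13 mm). Step in 0.5 mm, reading each.

apply_moves --pt "0.014 0 0 -0.0003 0" --pt "0.014 0 0 -0.0006 0" --pt "0.014 0 0 -0.0008 0" --pt "0.014 0 0 -0.0008 0"

```text
t: 10.2
tool_pos: [0.5335, -0.2858, 0.2585]
tool_rot: [-3.056, 0.727, 0.0]
contact_force: [-1.5, 2.4, -1.1]
opening: 0.0181
grip_force: 19.6
```

```bash
python3 f.py
```

```text
10.35 [ 0.5335 -0.2857  0.2585] F [-0.7366  2.1775 -1.24    0.2955  0.146   0.0171] 0.01806970431021794 19.60868239402771
```

apply_moves --pt "0.014 0 0 -0.0002 0" --pt "0.014 0 0 -0.0005 0" --pt "0.014 0 0 -0.0005 0"

```text
t: 10.65
tool_pos: [0.5335, -0.2858, 0.259]
tool_rot: [-3.056, 0.727, 0.0]
contact_force: [-0.3, 2.7, 0.4]
opening: 0.018
grip_force: 19.6
```

```bash
python3 f.py
```

```text
10.8 [ 0.5335 -0.2858  0.259 ] F [-0.5792  2.663  -0.4441  0.4482  0.1368 -0.013 ] 0.0183341884870461 19.624650478363037
```

apply_moves --pt "0.014 0 -0.0003 -0.0002 0" --pt "0.014 0 -0.0003 -0.0005 0" --pt "0.014 0 -0.0003 -0.0005 0"

```text
t: 11.1
tool_pos: [0.5335, -0.2857, 0.2593]
tool_rot: [3.056, -0.727, -0.0]
contact_force: [-0.4, 1.1, -2.6]
opening: 0.0177
grip_force: 19.6
```

```bash
python3 f.py
```

```text
11.25 [ 0.5335 -0.2857  0.2593] F [-0.7057  1.3974 -2.9214  0.2043  0.1543  0.0023] 0.018421965047518557 19.586228728294373
```

apply_moves --pt "0.014 0 0 -0.0002 0" --pt "0.014 0 0 -0.0004 0" --pt "0.014 0 0 -0.0004 0"

```text
t: 11.55
tool_pos: [0.5335, -0.2857, 0.2595]
tool_rot: [3.056, -0.727, -0.0]
contact_force: [-0.7, 0.5, -4.2]
opening: 0.018
grip_force: 19.6
```

```bash
python3 f.py
```

```text
11.7 [ 0.5335 -0.2857  0.2596] F [-0.3416  0.2292 -4.8246 -0.0287  0.0456 -0.003 ] 0.0181371222013299 19.64627891778946
```

apply_moves --pt "0.014 0 0 0.0005 0" --pt "0.014 0 0 0.001 0" --pt "0.014 0 0 0.0015 0" --pt "0.014 0 0 0.0015 0"

```text
t: 12.08
tool_pos: [0.5336, -0.2857, 0.2588]
tool_rot: [3.056, -0.727, -0.0]
contact_force: [-1.6, 1.0, -0.7]
opening: 0.018
grip_force: 19.9
```

```bash
python3 f.py; cat > swing.py <<'E'
from h import *
import sys
Hh=np.array([float(sys.argv[1]),float(sys.argv[2])])
T,o=tool(); A=T[:2,:2]; p=T[:2,3]
print('yaw',np.arctan2(T[1,0],T[0,0]),'rel',p-Hh,np.hypot(*(p-Hh)))
for th in map(float,sys.argv[3:]):
    c,s=np.cos(th),np.sin(th); n=Hh+np.array([[c,-s],[s,c]])@(p-Hh)
    print(th,np.round(A.T@(n-p),4),n.round(3))
E
python3 swing.py .5174 -.4217 .02 .05 .08 .12 .16 .2 .25 .3 .36 .42 .48
```

```text
12.2333 [ 0.5336 -0.2857  0.2587] F [-2.3034  1.0606 -0.8002  0.1641  0.4457 -0.0391] 0.01797615780322984 19.86185073852539
yaw -0.46722317853021755 rel [0.0162095  0.13603387] 0.13699620698017323
0.02 [-0.0026  0.001 ] [ 0.531 -0.285]
0.05 [-0.0064  0.0025] [ 0.527 -0.285]
0.08 [-0.0101  0.0042] [ 0.523 -0.285]
0.12 [-0.0151  0.0065] [ 0.517 -0.285]
0.16 [-0.0199  0.0091] [ 0.512 -0.285]
0.2 [-0.0246  0.0119] [ 0.506 -0.285]
0.25 [-0.0304  0.0156] [ 0.499 -0.286]
0.3 [-0.036   0.0196] [ 0.493 -0.287]
0.36 [-0.0424  0.0247] [ 0.485 -0.289]
0.42 [-0.0484  0.0303] [ 0.477 -0.291]
0.48 [-0.0542  0.0362] [ 0.469 -0.294]
```

apply_moves --pt "0.014 0 0 0.0006 0" --pt "0.014 -0.0026 0.001 0.0006 -0.02" --pt "0.014 -0.0064 0.0025 0.0006 -0.05" --pt "0.014 -0.0101 0.0042 0.0006 -0.08" --pt "0.014 -0.0151 0.0065 0.0006 -0.12" --pt "0.014 -0.0199 0.0091 0.0006 -0.16" --pt "0.014 -0.0246 0.0119 0.0006 -0.2" --pt "0.014 -0.0246 0.0119 0.0006 -0.2"

```text
t: 12.95
tool_pos: [0.5059, -0.2848, 0.2579]
tool_rot: [-3.113, 0.417, -0.001]
contact_force: [-0.5, 3.7, -0.2]
opening: 0.0183
grip_force: 19.9
```

```bash
python3 f.py;python3 swing.py .5174 -.4217  .06 .12 .18 .25 .32 .39 .46 .53 .6 .67 .74 .81
```

```text
13.1 [ 0.5065 -0.2848  0.2578] F [-0.5447  4.6001 -0.0408  0.7156  0.0968  0.0029] 0.01805225400790213 19.962187707424164
yaw -0.26752959211695365 rel [-0.01090715  0.13694528] 0.13737895272801665
0.06 [-0.0077  0.003 ] [ 0.498 -0.286]
0.12 [-0.0151  0.0065] [ 0.49  -0.287]
0.18 [-0.0224  0.0105] [ 0.482 -0.289]
0.25 [-0.0305  0.0156] [ 0.473 -0.292]
0.32 [-0.0383  0.0213] [ 0.464 -0.295]
0.39 [-0.0456  0.0275] [ 0.455 -0.299]
0.46 [-0.0525  0.0342] [ 0.447 -0.304]
0.53 [-0.0589  0.0413] [ 0.439 -0.309]
0.6 [-0.0648  0.0489] [ 0.431 -0.315]
0.67 [-0.0701  0.0569] [ 0.424 -0.321]
0.74 [-0.0749  0.0653] [ 0.417 -0.328]
0.81 [-0.0791  0.074 ] [ 0.411 -0.335]
```

apply_moves --pt "0.014 -0.0077 0.0025 0 -0.06" --pt "0.014 -0.0151 0.006 0 -0.12" --pt "0.014 -0.0224 0.01 0 -0.18" --pt "0.014 -0.0305 0.0151 0 -0.25" --pt "0.014 -0.0383 0.0208 0 -0.32" --pt "0.014 -0.0456 0.027 0 -0.39" --pt "0.014 -0.0525 0.0337 0 -0.46" --pt "0.014 -0.0589 0.0408 0 -0.53" --pt "0.014 -0.0648 0.0484 0 -0.6" --pt "0.014 -0.0701 0.0564 0 -0.67" --pt "0.014 -0.0749 0.0648 0 -0.74" --pt "0.014 -0.0791 0.0735 0 -0.81"

```text
t: 14.15
tool_pos: [0.4094, -0.3345, 0.2565]
tool_rot: [-3.02, -0.847, 0.006]
contact_force: [-4.8, 6.3, 0.9]
opening: 0.0183
grip_force: 20.1
```

```bash
python3 f.py;python3 swing.py .5174 -.4217  .06 .12 .18 .25 .32 .39 .46 .53 .6 .67 .74 .81; python3 - <<'E'
from h import *
d=look('scene'); cv2.imwrite('pics/s2.png',d['img'][150:400,150:550])
E
```

```text
14.3 [ 0.4091 -0.3349  0.2564] F [-6.0935  5.5842  0.716   0.9882  1.0425  0.0822] 0.018360912180772276 20.114049911499023
yaw 0.5424842779955537 rel [-0.10815668  0.08694192] 0.13876874713110438
0.06 [-0.0077  0.0031] [ 0.404 -0.341]
0.12 [-0.0153  0.0067] [ 0.4   -0.348]
0.18 [-0.0226  0.0107] [ 0.395 -0.356]
0.25 [-0.0308  0.0159] [ 0.391 -0.364]
0.32 [-0.0386  0.0216] [ 0.387 -0.373]
0.39 [-0.046   0.0279] [ 0.384 -0.382]
0.46 [-0.0529  0.0347] [ 0.382 -0.392]
0.53 [-0.0593  0.042 ] [ 0.38  -0.401]
0.6 [-0.0652  0.0497] [ 0.379 -0.411]
0.67 [-0.0706  0.0578] [ 0.379 -0.421]
0.74 [-0.0754  0.0663] [ 0.379 -0.43 ]
0.81 [-0.0795  0.075 ] [ 0.38 -0.44]
```

View pics/s2.png

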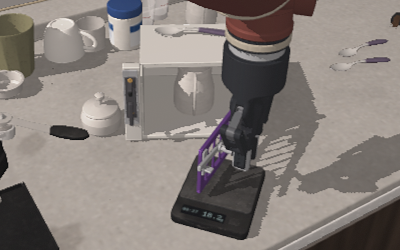

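apply_moves --pt "0.014 -0.0077 0.0016 0 -0.06" --pt "0.014 -0.0153 0.005 0 -0.12" --pt "0.014 -0.0226 0.0087 0 -0.18" --pt "0.014 -0.0308 0.0139 0 -0.25" --pt "0.014 -0.0386 0.0196 0 -0.32" --pt "0.014 -0.046 0.0259 0 -0.39" --pt "0.014 -0.0529 0.0327 0 -0.46" --pt "0.014 -0.0593 0.04 0 -0.53" --pt "0.014 -0.0652 0.0477 0 -0.6" --pt "0.014 -0.0706 0.0558 0 -0.67" --pt "0.014 -0.0754 0.0643 0 -0.74" --pt "0.014 -0.0795 0.073 0 -0.81"

```text
t: 15.4
tool_pos: [0.3788, -0.4397, 0.2571]
tool_rot: [-2.444, -1.969, 0.008]
contact_force: [-7.2, 1.4, -0.2]
opening: 0.0179
grip_force: 20.1
```

```bash
python3 f.py; python3 - <<'E'
from h import *
T,o=tool(); print(o['q'], 'theta',np.arctan2(T[1,0],T[0,0])+.467)
E
```

```text
15.55 [ 0.3789 -0.4403  0.2576] F [-7.6216  0.107   0.283  -0.0052  1.2447  0.1916] 0.018216366748234052 20.10894477367401
[-0.98699351  0.08495181  1.83615666 -0.00612985  1.22179209 -0.76698611] theta 1.819896862547342
```

apply_moves --pt "0.014 0 -0.0006 0.003 0" --pt "0.014 0 -0.001 0.006 0" --pt "0.014 0 -0.0015 0.009 0" --pt "0.014 0 -0.0019 0.0126 0" --pt "0.014 0 -0.0019 0.0126 0" --pt "0.022 0 -0.0019 0.0126 0" --pt "0.032 0 -0.0019 0.0126 0" --pt "0.045 0 -0.0019 0.0126 0" --pt "0.045 0 -0.0019 0.0126 0" --pt "0.045 0 -0.0019 -0.02 0" --pt "0.045 0 -0.0019 -0.06 0" --pt "0.045 0 -0.0019 -0.1 0"

```text
t: 16.6
tool_pos: [0.3783, -0.4379, 0.358]
tool_rot: [-2.448, -1.965, -0.001]
contact_force: [-0.2, -1.0, 0.2]
opening: 0.0452
grip_force: 0.0
```

apply_moves --pt "0.05 0.013 0.012 0 0.12" --pt "0.05 0.026 0.023 0 0.24" --pt "0.05 0.039 0.035 0 0.36" --pt "0.05 0.052 0.046 0 0.48" --pt "0.05 0.065 0.058 0 0.6" --pt "0.05 0.079 0.07 0 0.72" --pt "0.05 0.092 0.081 0 0.84" --pt "0.05 0.105 0.093 0 0.96" --pt "0.05 0.118 0.104 0 1.08" --pt "0.05 0.131 0.116 0 1.2" --pt "0.05 0.131 0.116 0 1.32" --pt "0.05 0.131 0.116 0 1.44"

```text
t: 17.6
tool_pos: [0.521, -0.3347, 0.3581]
tool_rot: [3.138, -0.143, 0.002]
contact_force: [0.4, -1.0, 0.4]
opening: 0.0501
grip_force: 0.0
```

apply_moves --pt "0.05 0 0 0 0.12" --pt "0.05 0 0 0 0.24" --pt "0.05 0 0 0 0.36" --pt "0.05 0 0 0 0.38" --pt "0.05 0 0 0 0.38"

```text
t: 18.02
tool_pos: [0.5202, -0.3354, 0.358]
tool_rot: [3.057, -0.724, 0.001]
contact_force: [0.6, -0.5, -0.1]
opening: 0.0501
grip_force: 0.0
```

```bash
python3 - <<'E'
from h import *
np.set_printoptions(precision=4,suppress=True)
T,o=tool(); print(o['t'],T[:3])
d=look('wrist'); cv2.imwrite('pics/w6.png',d['img'])
for t,z in [('pitcher_handle',.082),('pitcher_mid',.055),('gate_hinge',.082),('latch_knob',.082),('scale_pan',.02),('scale',0)]:
    for q in eyes.tip_of(t,d)[:1]:
        p=q['point']; print(t,round(q['confidence'],2),np.array(p),atz(d,p,z))
for q in eyes.outline_of('pitcher_handle',d)[:1]:
    P=cloud(d,q['region']); P=P[(P[:,2]>.09)]; print(len(P),np.percentile(P,[2,50,98],axis=0))
    # rim: highest pts
    top=P[P[:,2]>np.percentile(P[:,2],95)-.004]; (c,r)=cv2.minEnclosingCircle(top[:,:2].astype(np.float32)); print('top',c,r,top[:,2].mean())
s=look('scene')
for t,z in [('pitcher_handle',.082),('pitcher_mid',.055)]:
    for q in eyes.tip_of(t,s)[:1]: print(t,q['confidence'],atz(s,q['point'],z))
E
```

```text
18.0167 [[ 0.8938 -0.4484  0.0006  0.5202]
 [-0.4484 -0.8938 -0.0004 -0.3354]
 [ 0.0007  0.     -1.      0.358 ]]
pitcher_handle 0.84 [319.3 122.8] [ 0.5814 -0.3671  0.082 ]
gate_hinge 0.81 [445.5 181.1] [ 0.5162 -0.4207  0.082 ]
latch_knob 0.61 [537.4 352.1] [ 0.3767 -0.4341  0.082 ]
scale_pan 0.72 [350.5 294.8] [ 0.4458 -0.3293  0.02  ]
scale 0.7 [339.4 299.3] [ 0.4372 -0.3162  0.    ]
377 [[ 0.5799 -0.3802  0.0906]
 [ 0.5909 -0.3733  0.0961]
 [ 0.6008 -0.3661  0.0984]]
top (0.5881993174552917, -0.3791241943836212) 0.013991539366543293 0.09657547912023066
pitcher_handle 0.68 [ 0.5759 -0.3716  0.082 ]
pitcher_mid 0.62 [ 0.6281 -0.3988  0.055 ]
```

View pics/w6.png

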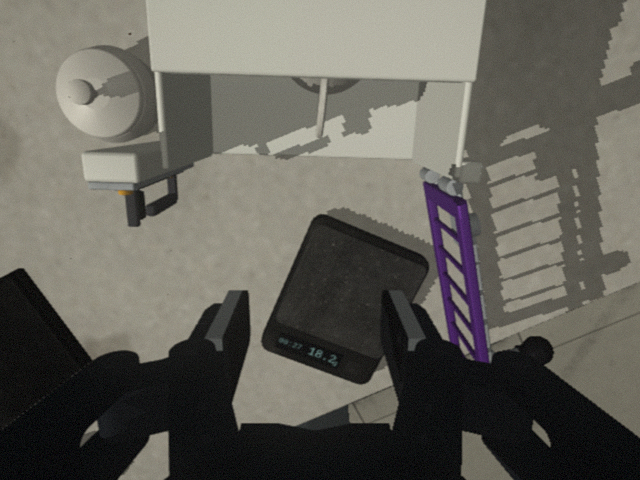

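```bash
python3 - <<'E'
from h import *
np.set_printoptions(precision=4,suppress=True)
d=look('wrist')
for q in eyes.outline_of('pitcher_handle',d)[:1]:
    print(q['box'],q['confidence'])
    P=cloud(d,q['region']); 
    for lo,hi in [(.06,.08),(.075,.092),(.09,.1),(.08,.1)]:
        S=P[(P[:,2]>lo)&(P[:,2]<hi)]; 
        if len(S)<20: continue
        c=np.median(S,0); v,x,y,z=0,0,0,0
        l=cv2.fitLine(S[:,:2].astype(np.float32),cv2.DIST_HUBER,0,1e-4,1e-4).ravel(); print(lo,len(S),c,np.degrees(np.arctan2(l[1],l[0])),l)
    vv,uu=np.nonzero(q['region'])
    for r in range(vv.min(),vv.max()+1,6): w=uu[vv==r]; print(r,w.min(),w.max(),end=' | ')
E
```

```text
[294.8, 73.8, 357.1, 135.8] 0.86
0.06 180 [ 0.6    -0.3835  0.0645] 61.0546 [ 0.484   0.8751  0.602  -0.3811]
0.075 90 [ 0.5787 -0.3654  0.0883] -25.54826 [ 0.9022 -0.4313  0.5793 -0.3656]
0.09 368 [ 0.5909 -0.3732  0.0961] -32.539223 [ 0.843  -0.5379  0.5908 -0.3732]
0.08 427 [ 0.5893 -0.3722  0.0958] -32.499367 [ 0.8434 -0.5373  0.589  -0.372 ]
77 294 310 | 83 297 353 | 89 306 343 | 95 318 326 | 101 317 325 | 107 317 324 | 113 316 324 | 119 316 322 | 125 316 321 | 131 316 321 |
```

apply_moves --pt "0.04 0.035 0 0 0.05" --pt "0.04 0.0667 0.0008 0.03 0.1" --pt "0.04 0.0667 0.0008 0.055 0.1" --pt "0.04 0.0667 0.0008 0.055 0.1" --pt "0.04 0.0667 0.0008 0.055 0.1"

```text
t: 19.08
tool_pos: [0.5786, -0.3658, 0.3002]
tool_rot: [-3.014, 0.878, 0.008]
contact_force: [0.1, 0.4, 0.5]
opening: 0.0401
grip_force: 0.0
```

```bash
python3 - <<'E'
from h import *
np.set_printoptions(precision=4,suppress=True)
T,o=tool(); print(o['t'],T[:3])
g=T[:3,3]+T[:3,2]*.1547; 
d=look('wrist'); cv2.imwrite('pics/w7.png',d['img'])
for q in eyes.tip_of('pitcher_handle',d)[:1]:
    X=atz(d,q['point'],.082); print(q['confidence'],q['point'],X,'tool',T[:3,:3].T@(X-T[:3,3]))
for q in eyes.outline_of('pitcher_handle',d)[:1]:
    P=cloud(d,q['region']); S=P[(P[:,2]>.075)&(P[:,2]<.1)]; 
    if len(S)>20:
        l=cv2.fitLine(S[:,:2].astype(np.float32),cv2.DIST_HUBER,0,1e-4,1e-4).ravel(); print(len(S),np.degrees(np.arctan2(l[1],l[0])),l, 'tool',T[:3,:3].T@(np.median(S,0)-T[:3,3]))
E
```

```text
19.0833 [[ 0.8435 -0.537  -0.0044  0.5786]
 [-0.537  -0.8436  0.0034 -0.3658]
 [-0.0055 -0.0005 -1.      0.3002]]
0.71 [316.7, 259.8] [ 0.5815 -0.3665  0.082 ] tool [ 0.0041 -0.0009  0.2182]
347 -32.515377 [ 0.8432 -0.5375  0.5877 -0.3713] tool [ 0.0123 -0.0002  0.2044]
```

View pics/w7.png

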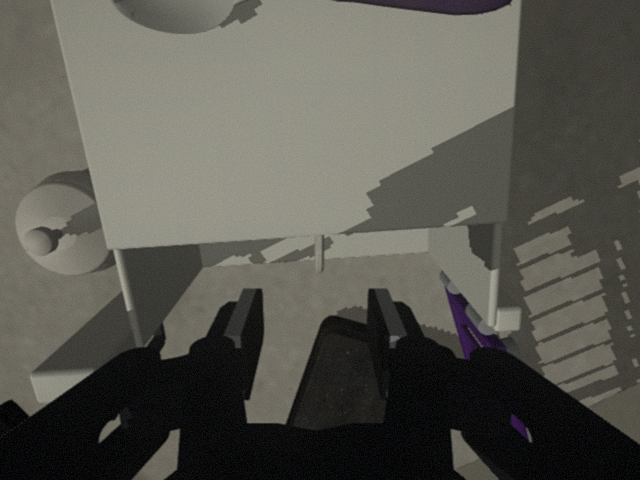

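apply_moves --newtons 80 --pt "0.04 0.001 0.0013 0.025 0" --pt "0.04 0.001 0.0013 0.05 0" --pt "0.04 0.001 0.0013 0.0635 0" --pt "0.04 0.001 0.0013 0.0635 0" --pt "0.02 0.001 0.0013 0.0635 0" --pt "0.012 0.001 0.0013 0.0635 0" --pt "0.008 0.001 0.0013 0.0635 0" --pt "0.005 0.001 0.0013 0.0635 0" --pt "0.003 0.001 0.0013 0.0635 0" --pt "0.0 0.001 0.0013 0.0635 0" --pt "0.0 0.001 0.0013 0.0635 0"

```text
t: 20.15
tool_pos: [0.5798, -0.3683, 0.2414]
tool_rot: [3.015, -0.879, 0.003]
contact_force: [-2.0, 0.9, 5.4]
opening: 0.0024
grip_force: 78.7
```

```bash
python3 f.py
```

```text
20.3 [ 0.5798 -0.3684  0.2414] F [-2.1238  0.8043  5.9804  0.1484  0.198  -0.0231] 0.002484644748349655 78.71837696940929
```

apply_moves --pt "0 0 0 -0.002 0" --pt "0 0 0 -0.004 0" --pt "0 0 0 -0.006 0" --pt "0 0 0 -0.007 0" --pt "0 0 0 -0.007 0"

```text
t: 20.77
tool_pos: [0.5792, -0.3678, 0.246]
tool_rot: [-3.016, 0.879, 0.001]
contact_force: [0.0, 0.2, -1.9]
opening: 0.0026
grip_force: 78.2
```

```bash
python3 f.py;  python3 - <<'E'
from h import *
d=look('scene'); cv2.imwrite('pics/s3.png',cv2.resize(d['img'][190:320,230:430],None,fx=3,fy=3))
E
```

```text
20.9167 [ 0.5792 -0.3678  0.2459] F [-0.162  -0.1999 -1.8181  0.0678  0.1063  0.0128] 0.0023262473022825124 78.16887807450257
```

View pics/s3.png

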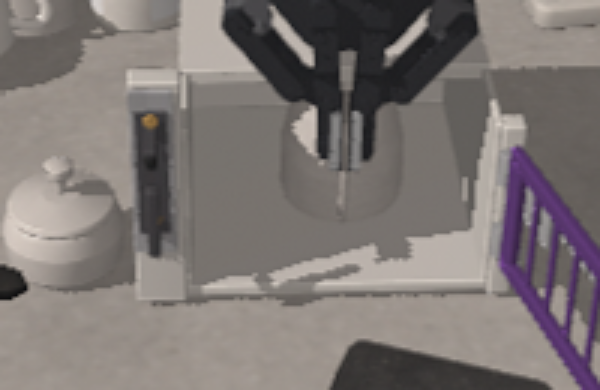

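apply_moves --pt "0 -0.005 0.0005 -0.001 0" --pt "0 -0.012 0.0012 -0.0015 0" --pt "0 -0.021 0.002 -0.0015 0" --pt "0 -0.031 0.003 -0.0015 0" --pt "0 -0.041 0.004 -0.0015 0" --pt "0 -0.051 0.005 -0.0015 0" --pt "0 -0.061 0.006 -0.0015 0" --pt "0 -0.071 0.007 -0.0015 0" --pt "0 -0.08 0.0078 -0.0015 0" --pt "0 -0.088 0.0086 -0.0015 0" --pt "0 -0.095 0.0093 -0.0015 0" --pt "0 -0.0996 0.0098 -0.0015 0"

```text
t: 22.02
tool_pos: [0.4895, -0.3224, 0.2482]
tool_rot: [3.016, -0.879, 0.002]
contact_force: [1.0, -0.5, -0.4]
opening: 0.0024
grip_force: 78.4
```

```bash
python3 f.py;  python3 - <<'E'
from h import *
np.set_printoptions(precision=4,suppress=True)
T,o=tool(); print(T[:3,:2])
H=np.array([.517,-.421])
for n in ['scene','side']:
    d=look(n); 
    for q in eyes.tip_of('scale_pan',d)[:1]: print(n,'pan',q['confidence'],atz(d,q['point'],.02))
    for q in eyes.outline_of('pitcher_mid',d)[:1]:
        P=cloud(d,q['region']); P=P[(P[:,2]>.01)&(P[:,2]<.12)]; print('pitcher',q['confidence'],np.percentile(P,[2,50,98],axis=0))
    cv2.imwrite(f'pics/{n}4.png',d['img'])
E
```

```text
22.1667 [ 0.4899 -0.3227  0.2484] F [-0.5978  0.601   0.5973  0.1344  0.2093  0.0203] 0.0023006618591586985 78.59262480353209
[[ 0.8434 -0.5373]
 [-0.5373 -0.8434]
 [ 0.0004  0.0002]]
scene pan 0.86 [ 0.4447 -0.3279  0.02  ]
pitcher 0.84 [[ 0.4827 -0.3752  0.0211]
 [ 0.5122 -0.3286  0.0507]
 [ 0.5603 -0.3174  0.0969]]
side pan 0.69 [ 0.4463 -0.3295  0.02  ]
pitcher 0.57 [[ 0.4886 -0.4188  0.0349]
 [ 0.5327 -0.3464  0.0889]
 [ 0.5636 -0.3213  0.1093]]
```

apply_moves --pt "0 0 0 -0.005 0" --pt "0 0 0 -0.01 0" --pt "0 0 0 -0.016 0" --pt "0 0 0 -0.022 0" --pt "0 0 0 -0.025 0" --pt "0 0 0 -0.025 0"

```text
t: 23.02
tool_pos: [0.4904, -0.3229, 0.2743]
tool_rot: [3.015, -0.879, 0.004]
contact_force: [0.9, -0.4, -1.5]
opening: 0.0024
grip_force: 78.3
```

```bash
python3 f.py;python3 f.py; python3 - <<'E'
from h import *
np.set_printoptions(precision=4,suppress=True)
T,o=tool(); g=T[:3,3]; ax=T[:2,0]; ay=T[:2,1]
for n in ['scene','side']:
    d=look(n)
    for q in eyes.outline_of('pitcher_mid',d)[:1]:
        P=cloud(d,q['region']); L=np.c_[(P[:,:2]-g[:2])@ax,(P[:,:2]-g[:2])@ay,P[:,2]]*1000
        L=L[(L[:,0]>10)&(L[:,0]<100)&(abs(L[:,1])<45)]
        print(n,len(L),q['confidence'])
        for a in range(15,100,8):
            s=L[abs(L[:,0]-a)<4]
            if len(s)>10: print(a,'y',np.percentile(s[:,1],[2,98]).round(0),'z',np.percentile(s[:,2],[1,5,50,95,99]).round(1))
E
```

```text
23.1667 [ 0.49   -0.3226  0.2727] F [ 0.0894 -0.0928 -1.8158  0.0786  0.1153 -0.0134] 0.0028535741131511926 78.31395761382737
23.3667 [ 0.4899 -0.3226  0.2724] F [ 0.1233  0.2759 -2.3731  0.067   0.0956 -0.0151] 0.00246723460402628 78.31875607887923
scene 1166 0.71
15 y [-9.  6.] z [ 52.4  52.8  63.6 128.6 133.6]
23 y [-20.  20.] z [45.4 47.6 63.9 83.1 92.8]
31 y [-27.  27.] z [ 45.1  50.3  78.2 101.5 106.3]
39 y [-32.  31.] z [ 48.5  53.2  86.  105.  106.8]
47 y [-33.  33.] z [ 53.4  57.5  86.   99.6 101. ]
55 y [-33.  33.] z [75.2 77.1 81.6 91.2 91.6]
71 y [-23. -18.] z [113.5 113.8 118.  120.5 120.7]
79 y [2. 6.] z [ 90.9  92.5  99.8 106.5 107.1]
87 y [0. 7.] z [85.1 85.3 89.3 97.3 99.1]
side 2143 0.87
15 y [-2.  4.] z [ 57.6  61.7 122.5 128.4 128.9]
23 y [-13.  21.] z [ 72.3  78.3 118.5 127.2 128.7]
31 y [-22.  26.] z [ 77.   84.8 111.3 124.8 126.1]
39 y [-27.  31.] z [ 74.5  79.8 107.  123.5 125.7]
47 y [-29.  33.] z [ 75.6  80.6 105.6 123.8 125.7]
55 y [-28.  32.] z [ 86.4  88.6 108.9 124.2 126.1]
63 y [-27.  31.] z [ 88.5  90.4 109.7 124.8 125.9]
71 y [-22.  27.] z [ 85.3  87.8 107.3 124.8 126.1]
79 y [-15.  21.] z [ 79.7  82.7 101.2 124.1 126.3]
87 y [-12.  12.] z [ 66.7  69.9  84.7 127.  128.8]
```

apply_moves --pt "0 -0.006 0.002 0 0" --pt "0 -0.015 0.005 0 0" --pt "0 -0.026 0.008 0 0" --pt "0 -0.037 0.012 0 0" --pt "0 -0.048 0.015 0 0" --pt "0 -0.059 0.019 0 0" --pt "0 -0.07 0.022 0 0" --pt "0 -0.08 0.025 0 0" --pt "0 -0.087 0.0275 0 0" --pt "0 -0.0892 0.0283 0 0" --pt "0 -0.0892 0.0283 0 0"

```text
t: 24.53
tool_pos: [0.399, -0.2985, 0.2729]
tool_rot: [3.016, -0.88, 0.0]
contact_force: [0.3, -0.7, -2.5]
opening: 0.0025
grip_force: 78.3
```

```bash
python3 f.py; cat > pos.py <<'E'
from h import *
np.set_printoptions(precision=4,suppress=True)
T,o=tool(); g=T[:3,3]; ax=T[:2,0]; ay=T[:2,1]
print('pred centre', g[:2]+.0554*ax+.0005*ay)
for n in ['scene','side']:
    d=look(n)
    for t,z in [('scale_pan',.02),('scale',0)]:
        for q in eyes.tip_of(t,d)[:1]: print(n,t,round(q['confidence'],2),atz(d,q['point'],z))
    for q in eyes.outline_of('pitcher_mid',d)[:1]:
        P=cloud(d,q['region']); zt=np.percentile(P[(P[:,2]<.16)&((P[:,:2]-g[:2])@ax>.03)][:,2],97); S=P[(abs(P[:,2]-zt)<.004)&((P[:,:2]-g[:2])@ax>.018)]
        c,r=cv2.minEnclosingCircle(S[:,:2].astype(np.float32)); print(n,'rim z',zt,'c',c,'r',r,len(S))
    for q in eyes.outline_of('scale',d)[:1]:
        P=cloud(d,q['region']); P=P[abs(P[:,2]-.02)<.006]; print('rect',cv2.minAreaRect(P[:,:2].astype(np.float32)*1000))
E
python3 pos.py
```

```text
24.6833 [ 0.3999 -0.2988  0.2731] F [-0.293  -0.2886 -1.7872  0.0464  0.062  -0.0215] 0.00229963677728982 78.29298108914372
pred centre [ 0.4464 -0.329 ]
scene scale_pan 0.77 [ 0.4434 -0.328   0.02  ]
scene scale 0.56 [ 0.4322 -0.3146  0.    ]
scene rim z 0.11372651040893579 c (0.4702611565589905, -0.32060006260871887) r 0.0062204282730817795 16
rect ((433.80780029296875, -317.6019592285156), (105.53268432617188, 129.73495483398438), 40.52726745605469)
side scale_pan 0.95 [ 0.4475 -0.3283  0.02  ]
side scale 0.75 [ 0.4371 -0.3153  0.    ]
side rim z 0.12550366988450326 c (0.445920467376709, -0.3270164132118225) r 0.035804662853479385 304
rect ((434.53900146484375, -320.7772216796875), (105.74728393554688, 133.8505859375), 40.69194793701172)
```

apply_moves --pt "0 0 0 0.003 0" --pt "0 0 0 0.006 0" --pt "0 0 0 0.009 0" --pt "0 0 0 0.012 0" --pt "0 0 0 0.014 0" --pt "0 0 0 0.015 0" --pt "0 0 0 0.015 0"

```text
t: 25.82
tool_pos: [0.3995, -0.2985, 0.2573]
tool_rot: [-3.016, 0.879, 0.001]
contact_force: [0.2, -0.2, -1.5]
opening: 0.0026
grip_force: 78.3
```

```bash
python3 f.py
```

```text
25.9667 [ 0.3996 -0.2987  0.258 ] F [ 0.2245 -0.426  -1.8922  0.0685  0.0861 -0.0099] 0.002339437274400417 78.29724339277163
```

apply_moves --pt "0 0 0 0.0005 0" --pt "0 0 0 0.001 0" --pt "0 0 0 0.0015 0" --pt "0 0 0 0.0015 0"

```text
t: 26.35
tool_pos: [0.3995, -0.2986, 0.2562]
tool_rot: [-3.016, 0.879, 0.0]
contact_force: [-0.9, -0.5, -2.5]
opening: 0.0021
grip_force: 78.3
```

```bash
python3 f.py
```

```text
26.5 [ 0.3996 -0.2986  0.2563] F [-0.2456  0.0219 -1.8705  0.0321  0.0793  0.0141] 0.0023407550210485283 78.28935085959529
```

apply_moves --pt "0 0 0 0.0005 0" --pt "0 0 0 0.001 0" --pt "0 0 0 0.0015 0" --pt "0 0 0 0.0015 0"

```text
t: 26.88
tool_pos: [0.3995, -0.2986, 0.2546]
tool_rot: [-3.016, 0.879, 0.0]
contact_force: [0.1, 0.3, -2.4]
opening: 0.0024
grip_force: 78.3
```

```bash
python3 f.py
```

```text
27.0333 [ 0.3996 -0.2986  0.2548] F [-0.1994 -0.0009 -2.1466  0.057   0.0934 -0.0017] 0.002309975118482472 78.29174945643899
```

apply_moves --pt "0 0 0 0.0004 0" --pt "0 0 0 0.0008 0" --pt "0 0 0 0.001 0" --pt "0 0 0 0.001 0"

```text
t: 27.42
tool_pos: [0.3996, -0.2986, 0.2537]
tool_rot: [-3.016, 0.879, 0.0]
contact_force: [-0.6, 0.3, -2.0]
opening: 0.0026
grip_force: 78.3
```

```bash
python3 f.py
```

```text
27.5667 [ 0.3996 -0.2986  0.2538] F [-0.5055  0.1854 -1.6087  0.0628  0.1026  0.0157] 0.002332906548333393 78.29348157858476
```

apply_moves --pt "0 0 0 0.0004 0" --pt "0 0 0 0.0008 0" --pt "0 0 0 0.001 0" --pt "0 0 0 0.001 0"

```text
t: 27.95
tool_pos: [0.3996, -0.2986, 0.2527]
tool_rot: [-3.016, 0.879, 0.0]
contact_force: [-0.6, -0.1, -2.2]
opening: 0.0027
grip_force: 78.3
```

```bash
python3 f.py
```

```text
28.1 [ 0.3996 -0.2986  0.2528] F [ 0.1038  0.1593 -1.9723  0.0516  0.0923 -0.0007] 0.0024070439825309635 78.29404003357922
```

apply_moves --pt "0 0 0 0.0005 0" --pt "0 0 0 0.001 0" --pt "0 0 0 0.0015 0" --pt "0 0 0 0.0015 0"

```text
t: 28.48
tool_pos: [0.3995, -0.2986, 0.2511]
tool_rot: [-3.016, 0.879, 0.0]
contact_force: [0.2, 0.1, -1.9]
opening: 0.0026
grip_force: 78.3
```

```bash
python3 f.py
```

```text
28.6333 [ 0.3996 -0.2986  0.2513] F [ 0.0982  0.4421 -1.7666  0.039   0.099  -0.0084] 0.0021919646888745826 78.29511508611176
```

apply_moves --pt "0 0 0 0.0004 0" --pt "0 0 0 0.0008 0" --pt "0 0 0 0.001 0" --pt "0 0 0 0.001 0"

```text
t: 29.02
tool_pos: [0.3996, -0.2986, 0.2502]
tool_rot: [-3.016, 0.879, 0.0]
contact_force: [0.3, -0.7, -0.8]
opening: 0.0024
grip_force: 78.3
```

```bash
python3 f.py
```

```text
29.1667 [ 0.3996 -0.2986  0.2503] F [ 0.577  -0.6862 -1.8711  0.0631  0.0776 -0.0179] 0.002373988981453468 78.2949313593781
```

apply_moves --pt "0 0 0 0.0003 0" --pt "0 0 0 0.0006 0" --pt "0 0 0 0.0007 0" --pt "0 0 0 0.0007 0"

```text
t: 29.55
tool_pos: [0.3996, -0.2986, 0.2495]
tool_rot: [-3.016, 0.879, 0.0]
contact_force: [0.6, -0.1, -2.2]
opening: 0.0023
grip_force: 78.3
```

```bash
python3 f.py
```

```text
29.7 [ 0.3996 -0.2986  0.2496] F [ 0.4065 -0.1051 -2.2122  0.0688  0.0997  0.0012] 0.002368491060202945 78.29534834880178
```

apply_moves --pt "0 0 0 0.0003 0" --pt "0 0 0 0.0006 0" --pt "0 0 0 0.0008 0" --pt "0 0 0 0.0008 0"

```text
t: 30.08
tool_pos: [0.3996, -0.2987, 0.2489]
tool_rot: [3.016, -0.879, 0.0]
contact_force: [0.2, -0.4, -1.4]
opening: 0.0026
grip_force: 78.4
```

```bash
python3 f.py
```

```text
30.2333 [ 0.3996 -0.2987  0.2489] F [-0.1225 -0.1301 -1.3108  0.0472  0.0992 -0.013 ] 0.0024402698256988965 78.4260248085775
```

apply_moves --pt "0 0 0 0.0003 0" --pt "0 0 0 0.0006 0" --pt "0 0 0 0.0006 0"

```text
t: 30.53
tool_pos: [0.3997, -0.2988, 0.2486]
tool_rot: [3.016, -0.879, 0.0]
contact_force: [-1.9, -0.3, 2.1]
opening: 0.0027
grip_force: 78.9
```

```bash
python3 f.py; python3 pos.py | grep rim
```

```text
30.6833 [ 0.3997 -0.2988  0.2486] F [-2.1341  0.513   2.2833  0.1149  0.2665  0.0141] 0.0025443958017916392 79.0587210727972
scene rim z 0.08922842572469024 c (0.46923136711120605, -0.3171499967575073) r 0.004144757520407438 11
side rim z 0.1022496058141881 c (0.44582802057266235, -0.353806734085083) r 0.05614226683974266 288
```

apply_moves --newtons 20 --pt "0.003 0 0 -0.0003 0" --pt "0.006 0 0 -0.0003 0" --pt "0.01 0 0 -0.0003 0" --pt "0.016 0 0 -0.0003 0" --pt "0.025 0 0 -0.0003 0" --pt "0.035 0 0 -0.0003 0" --pt "0.035 0 0 -0.0003 0"

```text
t: 31.82
tool_pos: [0.3996, -0.2986, 0.2484]
tool_rot: [-3.016, 0.879, 0.0]
contact_force: [-0.7, -0.3, 0.2]
opening: 0.035
grip_force: 0.0
```

```bash
python3 f.py; python3 - <<'E'
from h import *
T,o=tool()
d=look('wrist')
for q in eyes.tip_of('pitcher_handle',d)[:1]:
    X=atz(d,q['point'],.09); print(q['confidence'],q['point'],'tool',T[:3,:3].T@(X-T[:3,3]))
E
```

```text
31.9667 [ 0.3996 -0.2986  0.2485] F [-0.1685 -0.1642 -0.0476 -0.0149 -0.0236  0.0117] 0.034812359066975725 0.0
0.75 [313.1, 327.2] tool [ 1.27765107e-04 -2.43577310e-03  1.58505105e-01]
```

Released cleanly. Rise straight up slowly, then away toward the robot.

apply_moves --pt "0.035 0 0 -0.005 0" --pt "0.035 0 0 -0.015 0" --pt "0.035 0 0 -0.03 0" --pt "0.035 0 0 -0.055 0" --pt "0.035 0 0 -0.085 0" --pt "0.035 0 0 -0.12 0" --pt "0.035 0 0 -0.16 0" --pt "0.035 0 0 -0.18 0" --pt "0.035 0 0 -0.18 0"

```text
t: 32.87
tool_pos: [0.4002, -0.2992, 0.437]
tool_rot: [3.01, -0.877, 0.018]
contact_force: [0.4, -0.3, 0.8]
opening: 0.035
grip_force: 0.0
```

```bash
python3 f.py; python3 - <<'E'
from h import *
np.set_printoptions(precision=4,suppress=True)
for n in ['scene','side','wrist']:
    d=look(n)
    for t,z in [('scale_pan',.02),('scale',0),('pitcher_handle',.09),('pitcher_mid',.063),('latch_knob',.082),('sugar_pot',0)]:
        for q in eyes.tip_of(t,d)[:1]: print(n,t,round(q['confidence'],2),atz(d,q['point'],z))
    for q in eyes.outline_of('pitcher_mid',d)[:1]:
        P=cloud(d,q['region']); S=P[(P[:,2]>.1)&(P[:,2]<.115)]
        if len(S)>20:
            c,r=cv2.minEnclosingCircle(S[:,:2].astype(np.float32)); A=np.c_[S[:,:2]-S[:,:2].mean(0),np.ones(len(S))]; print(n,'rim c',c,'r',r,len(S),'plane',np.linalg.lstsq(A,S[:,2],rcond=None)[0])
    for q in eyes.outline_of('scale',d)[:1]:
        P=cloud(d,q['region']); P=P[abs(P[:,2]-.02)<.006]; print('rect',cv2.minAreaRect(P[:,:2].astype(np.float32)*1000))
E
```

```text
33.0167 [ 0.3994 -0.2984  0.4285] F [ 0.253  -0.3146  0.047   0.005   0.02    0.0065] 0.03510426798680937 0.0
scene scale_pan 0.32 [ 0.4518 -0.3417  0.02  ]
scene scale 0.8 [ 0.4278 -0.3184  0.    ]
scene pitcher_handle 0.59 [ 0.3952 -0.2958  0.09  ]
scene pitcher_mid 0.73 [ 0.448  -0.3236  0.063 ]
scene latch_knob 0.64 [ 0.3828 -0.439   0.082 ]
scene sugar_pot 0.61 [ 0.6629 -0.2421  0.    ]
scene rim c (0.4381886124610901, -0.32241421937942505) r 0.0452209934592247 216 plane [-0.0039 -0.0028  0.1019]
rect ((433.60321044921875, -317.44873046875), (105.0850601196289, 128.248046875), 40.1544075012207)
side scale_pan 0.98 [ 0.4457 -0.3292  0.02  ]
side scale 0.71 [ 0.4378 -0.3248  0.    ]
side pitcher_handle 0.68 [ 0.4024 -0.3049  0.09  ]
side pitcher_mid 0.87 [ 0.4433 -0.3238  0.063 ]
side latch_knob 0.8 [ 0.3746 -0.4295  0.082 ]
side rim c (0.43287450075149536, -0.35476696491241455) r 0.06207983195781708 221 plane [-0.011  -0.0229  0.1021]
rect ((434.1219177246094, -321.81256103515625), (102.47415924072266, 133.11439514160156), 40.62525939941406)
wrist scale_pan 0.18 [ 0.3621 -0.4502  0.02  ]
wrist pitcher_handle 0.78 [ 0.4012 -0.2981  0.09  ]
wrist pitcher_mid 0.78 [ 0.4449 -0.3265  0.063 ]
wrist latch_knob 0.61 [ 0.3766 -0.4312  0.082 ]
wrist rim c (0.4396335780620575, -0.3204830288887024) r 0.04428542032837868 694 plane [-0.0002  0.      0.1022]
rect ((437.10247802734375, -317.7233581542969), (105.17333221435547, 131.20594787597656), 40.27415084838867)
```

```bash
python3 -c "
from station import ctrl
print(ctrl.finish_job())"
```

```text
the job is handed in; nothing more can be done
None
```

The job is handed in at about 33 s: latch lifted by feel and eased clear, gate left open at about 1.8 rad, and the pitcher upright within about 2 mm of the plate's middle; I viewed 11 pictures against the limit of 10.

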